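# Find the sound contact finger in the charging dock and put the battery on it

### The job

Some contact fingers in the charging dock have gone soft: starting at the end of the row away from the pack that is already charging and working towards it, press the free tip of the contact finger in each of the three empty bays down to its stop, hold it there for a moment and feel how stiff it is, never putting more than 20 N on a finger. Then lower the blue battery with the yellow handle gently into the bay with the stiffest finger, so that it sits level and fully down on its pads, and let go of it. Leave the charging pack and everything else on the bench where it is.

Things in the scene. Friction and masses are not known exactly. Their poses are not given: they have to be found in the camera images.
- dock: four-bay battery charging dock, fixed, 192 x 392 mm: white bay walls, grey housing 50 mm high at the rear. Origin: centre of the underside of its base, under the middle of the bays (levelling feet hold it 0 to 10 mm off the bench); x to the rear, y along the row. Bay centres at x = 0, y = +138, +46, -46 mm (empty) and -138 mm (the charging pack). A bay is 118 mm (x) by 74 mm (y) inside, floor at z = 14, wall tops at 46 mm.
- charging: the pack that is already charging in the last bay (dock y = -138 mm): grey case, black handle, otherwise like the battery. To be left alone. Like any seated pack it rests on the four black corner pads of its bay, at z = 30 mm in the dock's frame (its origin at that height).
- battery: loose battery pack, about 0.85 kg: blue case 110 (x) x 66 (y) x 56 mm high; in the middle on top a solid yellow handle rib 26 mm thick (x), 50 mm long (y), 34 mm high (top 90 mm over the underside). Origin: centre of its underside, z up. It fits a bay either way round, its x along the dock's x; its weight alone pushes down any contact finger until it rests on the pads.
- tip_1 (a point): where the free tip of the contact finger in the bay farthest from the charging pack (dock y = +138 mm) is at rest: crown of a steel button 14 mm across, at z = 38.5 mm of the dock, 11 mm in front (-x) of the bay's centre, on a copper leaf clamped at the bay's rear. It goes down 11 mm to a rubber stop; its spring force grows steadily to 2 to 8 N there, then rises sharply (about 1 mm for 10 N).
- tip_2 (a point): where the free tip of the contact finger in the middle one of the empty bays (dock y = +46 mm) is at rest: crown of a steel button 14 mm across, at z = 38.5 mm of the dock, 11 mm in front (-x) of the bay's centre, on a copper leaf clamped at the bay's rear. The point does not follow the finger. One of the three leaves is sound, two are soft with about half its force or less; all look alike.
- tip_3 (a point): where the free tip of the contact finger in the bay next to the charging pack (dock y = -46 mm) is at rest: crown of a steel button 14 mm across, at z = 38.5 mm of the dock, 11 mm in front (-x) of the bay's centre, on a copper leaf clamped at the bay's rear. Over 20 N bends a leaf for good. Which bay has the sound leaf differs between starts and cannot be seen.
- sampler: portable air sampler, white and grey with a perforated metal head, 106 mm across, 167 mm high; origin: centre of its underside. Bystander.
- spray: spray bottle with red trigger head, 68 mm across, 201 mm high; origin: centre of its underside. Bystander.
- tipbox: pipette-tip box, blue with clear lid, 86 x 122 x 73 mm; origin: centre of its underside. Bystander.
- tuberack: orange tube rack with capped tubes, 70 x 200 x 103 mm; origin: centre of its underside. Bystander.
- timer: white bench timer, 65 x 75 x 18 mm; origin: centre of its underside. Bystander.
- dishes: stack of four culture dishes, 90 mm across, 58 mm high; origin: centre of its underside. Bystander.
There are look-alikes about, which are no part of the job. Leave any brown look-alike of the battery alone.

How it is judged (in metres and radians):
On the way, in this order (a step that is already met when the one before it is completed fails the run):
1. the finger in the bay farthest from the charging pack is pressed at its tip to its stop (within 1 mm) and held 0.3 s (((y of leaf_p_c1 in the frame of dock between 0.09 and 0.2 m and z of leaf_p_c1 in the frame of dock below 0.0269 m and contact force between the fingers and leaf_p_c1 above 1 N) or (y of leaf_q_c1 in the frame of dock between 0.09 and 0.2 m and z of leaf_q_c1 in the frame of dock below 0.0269 m and contact force between the fingers and leaf_q_c1 above 1 N) or (y of leaf_r_c1 in the frame of dock between 0.09 and 0.2 m and z of leaf_r_c1 in the frame of dock below 0.0269 m and contact force between the fingers and leaf_r_c1 above 1 N))), for 0.3 s.
2. then the finger in the middle one of the three empty bays likewise (((y of leaf_p_c1 in the frame of dock between 0 and 0.09 m and z of leaf_p_c1 in the frame of dock below 0.0269 m and contact force between the fingers and leaf_p_c1 above 1 N) or (y of leaf_q_c1 in the frame of dock between 0 and 0.09 m and z of leaf_q_c1 in the frame of dock below 0.0269 m and contact force between the fingers and leaf_q_c1 above 1 N) or (y of leaf_r_c1 in the frame of dock between 0 and 0.09 m and z of leaf_r_c1 in the frame of dock below 0.0269 m and contact force between the fingers and leaf_r_c1 above 1 N))), for 0.3 s.
3. then the finger in the bay next to the charging pack likewise (((y of leaf_p_c1 in the frame of dock between -0.09 and 0 m and z of leaf_p_c1 in the frame of dock below 0.0269 m and contact force between the fingers and leaf_p_c1 above 1 N) or (y of leaf_q_c1 in the frame of dock between -0.09 and 0 m and z of leaf_q_c1 in the frame of dock below 0.0269 m and contact force between the fingers and leaf_q_c1 above 1 N) or (y of leaf_r_c1 in the frame of dock between -0.09 and 0 m and z of leaf_r_c1 in the frame of dock below 0.0269 m and contact force between the fingers and leaf_r_c1 above 1 N))), for 0.3 s.
At the end, for the whole second after the job is handed in: the blue battery rests, released, in the bay whose finger is the stiffest: within 9 mm of the bay's centre, level within 3 degrees, in line with the dock within 7 degrees, down on the pads within 2.5 mm, with the contact finger pressed down under it (horizontal distance between battery and contact_q_c0 below 0.009 m and z of battery in the frame of dock below 0.0325 m and angle between battery's own z axis and vertical below 0.05 rad and angle between the x axis of battery and the x axis of dock, either way round below 0.12 rad and z of leaf_q_c1 in the frame of dock below 0.0305 m and linear speed of battery below 0.01 m/s); the robot touches nothing.
It fails at once if a contact finger is loaded with more than 20 N (contact force between anything else and leaf_p_c0 above 20 N or contact force between anything else and leaf_p_c1 above 20 N or contact force between anything else and leaf_q_c0 above 20 N or contact force between anything else and leaf_q_c1 above 20 N or contact force between anything else and leaf_r_c0 above 20 N or contact force between anything else and leaf_r_c1 above 20 N).
It fails at once if the battery is dropped into a bay (it moves faster than 0.4 m/s within the last 20 mm above the pads) or rammed into the dock (more than 60 N) (contact force between battery and dock above 60 N or (z of battery in the frame of dock below 0.05 m and y of battery in the frame of dock between -0.19 and 0.19 m and x of battery in the frame of dock between -0.06 and 0.06 m and linear speed of battery above 0.4 m/s)).
It fails at once if the charging pack is shifted by more than 10 mm (distance of charging from where it was at the start of the episode above 0.01 m).
It fails at once if another thing on the bench is shifted by more than 30 mm (distance of any of sampler, spray, tipbox, tuberack, timer, dishes from where it was at the start of the episode above 0.03 m).
It also fails if it takes over 70 s, if anything falls off the work surface, if the arm or the gripper's body presses on something with over 40 N, if the wrist force passes 120 N, or if a joint passes its speed limit or range.

### The arm

A 6-joint arm with a two-finger parallel gripper is mounted at the origin on the work surface. World frame = base frame: x ahead of the robot, y to its left, z up, the work surface at z = 0. Lengths are in m, angles in degrees, forces in N, time in s.
With the tool pointing down it reaches from about 0.35 to 0.875 m from the base axis. Payload 4.2 kg.
Tool frame: the origin (TCP) lies on the front face of the gripper's body, between the roots of the fingers; the fingertips stand 70 mm ahead of it and the grasp point (between the pads) lies 51 mm ahead of it; z points along the fingers, y is the line along which they close (so a half turn about z gives the same grasp; the last joint's range is limited). The gripper opens to 87 mm and grips with 3 to 60 N. Pads are 19 mm wide; open, the fingers measure 117 mm over their backs; the gripper's body (75 mm by 190 mm) begins 51 mm behind the grasp point.
Start: joints at [-60.756, 22.042, 0.453, 0, -68.411, -14.817], TCP at [0.156, -0.605, 0.292] pointing down, gripper open.
Joint ranges: [-179.83, 179.83], [-69.29, 118.12], [-61.27, 80.66], [-181.25, 117.63], [-171.15, -9.14], [-177.46, 177.46]. Speed limits (degrees/s): [159.86, 159.86, 180, 180, 180, 180].

### API

Orientations are given as a 3x3 rotation matrix whose columns are the frame's x, y, z axes.
In Python, from station import r gives the robot as it stands.
- The arm moves only by the shell command python3 -m pendant 'ROWS' [OPENING]. ROWS is JSON, a list of rows, each a list of 2 entries, a list of its own where there are three numbers: the shift along the tool's x, y, z in mm, then the turn, a rotation vector about the tool's x, y, z in rad. A call has 1 to 10 rows; each row is the pose to reach, as a shift and turn from the pose commanded when the call began, along the tool's axes at that moment; what a row does not reach only later rows make up. A row lasts 1/10 s, in which the tool goes at most 50 mm and 8.59 degrees, less where a joint would pass 70% of its speed; a pose out of reach is approached as far as the arm can. A call with a gripper value outside its range is refused whole. OPENING is the opening, from 0 (shut) to 1 (fully open), set as the call begins (- or left out, the last holds). The fingers move at their own pace and stop on an object; the grip force is fixed at half the most. Time passes only in rows, so rows that repeat a pose let the fingers close. It gives the time, the measured TCP pose, the force, the opening and the grip force at its end, in the units of the state.
- r.sense(): the state, without advancing time (a new reading comes with each control period).
- r.capture(name): name is "side" or "top" or "wrist"; returns a dict with "frame" (420x560x3 uint8, red, green, blue), "vertical_fov" (degrees; the focal length in pixels is half the picture's height over the tangent of half this angle, whatever the lens; pixels are square), "cx", "cy" (the principal point, pixels), "rvec" (rotation vector, rad) and "tvec" (3), from world to camera coordinates, as OpenCV has them. Camera axes: x right, y down, z forward; pixel columns grow to the right and rows downward; lengths in m; the calibration is good to about 2 mm. A picture is of the moment at which its call begins. There is no depth.
- r.finish_job(): hands the job in; it is judged then, once.
The state is a dict: "time_s": time; "joints": joint angles; "joint_velocities": joint speeds; "effort": joint torques, N m; "tcp_pos": TCP position; "ee_rot": TCP orientation; "wrist_force": force on the tool from outside, world axes, zero at the start; "moment": the same for the moment, N m; "gripper_width": opening from 0.0 (shut) to 1.0 (fully open); "gripper_force": force on a finger pad.
Only numpy, scipy, OpenCV 4.12 (cv2) and the standard library are available. Lean on these libraries where they do the work, as an engineer would, in place of code of your own. Each camera call takes 0.05 s, during which the arm holds its last target. There are 200 camera calls.

## Working session

There is one attempt and no reset: what is moved stays moved. The work goes in short steps, Python scripts to look and compute and a shell command to move; the robot and the scene stay as the last step left them, time stands still between calls to the robot, and variables do not carry over. Pictures are saved under pics/ and viewed, at most 10 in all, crops included, and the job is handed in when it is done.

```bash
ls; mkdir -p pics
cat > h.py <<'E'
import numpy as np, cv2
from station import r
def cap(n, f=None):
    c=r.capture(n); im=c["frame"]
    if f: cv2.imwrite("pics/"+f, cv2.cvtColor(im,cv2.COLOR_RGB2BGR))
    h=im.shape[0]; fl=h/2/np.tan(np.radians(c["vertical_fov"])/2)
    c["K"]=np.array([[fl,0,c["cx"]],[0,fl,c["cy"]],[0,0,1]]); c["R"]=cv2.Rodrigues(np.array(c["rvec"],float))[0]; c["t"]=np.array(c["tvec"],float).ravel()
    return c
def ray(c,u,v):
    d=c["R"].T@np.linalg.inv(c["K"])@[u,v,1]; return -c["R"].T@c["t"], d
def onz(c,u,v,z):
    o,d=ray(c,u,v); return o+d*(z-o[2])/d[2]
def proj(c,p):
    q=c["K"]@(c["R"]@np.array(p)+c["t"]); return q[:2]/q[2]
def state():
    s=r.sense(); print("t",s["time_s"],"tcp",np.round(s["tcp_pos"],4),"F",np.round(s["wrist_force"],2)); return s
E
python3 - <<'E'
from h import *
s=state(); print(np.round(s["ee_rot"],3))
for n in("top","side"):
    c=cap(n,n+"0.png"); print(n,c["vertical_fov"],np.round(-c["R"].T@c["t"],3),c["cx"],c["cy"])
E
```

```text
pics
t 0.0 tcp [ 0.1556 -0.6048  0.2912] F [0.29 0.24 0.04]
[[-0.969 -0.249 -0.001]
 [-0.249  0.969  0.002]
 [ 0.     0.002 -1.   ]]
top 52.800648584933725 [0.462 0.029 1.186] 277.6077982994512 208.33411364084648
side 55.16604335343718 [0.332 0.772 0.833] 277.67535772352574 209.13879124472658
```

View pics/top0.png

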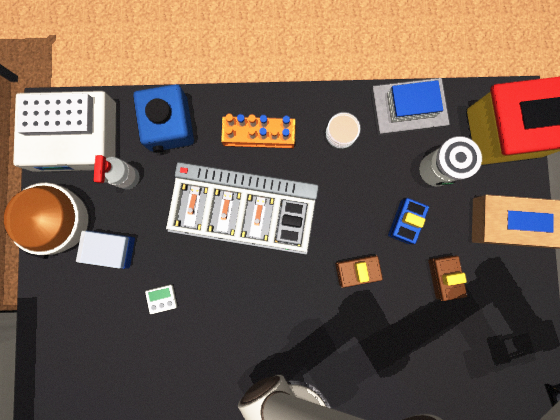

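View pics/side0.png

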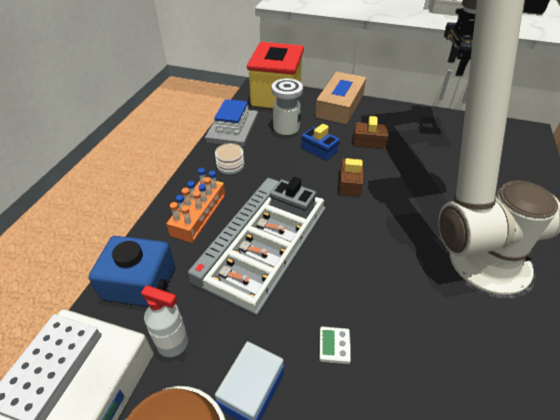

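The top view shows the dock at about (240,208), with the charging pack at the right (293,222) and the empty bays to its left. The blue battery is at (410,221), next to the sampler, and the two brown look-alikes are below it. The side view agrees. Next I'll take coarse positions from both views.

Run:
```python
from h import *
c=cap("top"); im=c["frame"]; hsv=cv2.cvtColor(im,cv2.COLOR_RGB2HSV)
roi=np.zeros(im.shape[:2],np.uint8); roi[155:262,160:325]=1
m=((hsv[...,2]>90)&(roi>0)).astype(np.uint8)
cs,_=cv2.findContours(cv2.morphologyEx(m,cv2.MORPH_CLOSE,np.ones((5,5))),0,2); k=max(cs,key=cv2.contourArea)
b=cv2.boxPoints(cv2.minAreaRect(k)); print("box",b.round(1).tolist())
P=[onz(c,*p,.05)[:2] for p in b]; print(np.round(P,4).tolist())
for i in range(4): print(np.linalg.norm(P[i]-P[i-1]).round(3),np.degrees(np.arctan2(*(P[i]-P[i-1])[::-1])).round(1))
# battery
roi[:]=0; roi[190:250,385:435]=1
y=((hsv[...,0]>20)&(hsv[...,0]<35)&(hsv[...,1]>120)&(roi>0)).astype(np.uint8)
bl=((hsv[...,0]>100)&(hsv[...,0]<130)&(hsv[...,1]>120)&(hsv[...,2]>40)&(roi>0)).astype(np.uint8)
for nm,mm,z in(("yellow",y,.08),("blue+y",bl|y,.05)):
    pts=cv2.findNonZero(mm); bb=cv2.boxPoints(cv2.minAreaRect(pts)); P=[onz(c,*p,z)[:2] for p in bb]
    print(nm,len(pts),np.mean(P,0).round(4))
    for i in range(2): print(np.linalg.norm(P[i+1]-P[i]).round(3),np.degrees(np.arctan2(*(P[i+1]-P[i])[::-1])).round(1))
for nm,u,v,z in(("sampler top",461,158,.167),("brown1",363,271,.08),("brown2",455,279,.08)): print(nm,onz(c,u,v,z).round(3))
w=cap("wrist"); s=r.sense(); T=np.array(s["ee_rot"]); o=-w["R"].T@w["t"]
print("wrist cam in tool",(T.T@(o-s["tcp_pos"])).round(3),(T.T@w["R"].T).round(2).tolist(),w["vertical_fov"])
```

```text
box [[165.0, 231.10000610351562], [176.39999389648438, 161.3000030517578], [318.20001220703125, 184.5], [306.79998779296875, 254.3000030517578]]
[[0.5181, 0.3269], [0.7075, 0.2957], [0.6338, -0.0884], [0.4464, -0.0513]]
0.385 79.3
0.192 -9.3
0.391 -100.9
0.191 168.8
yellow 218 [ 0.5298 -0.3328]
0.028 -23.4
0.056 -112.3
blue+y 932 [ 0.5288 -0.3288]
0.118 -23.3
0.081 -112.3
sampler top [ 0.673 -0.429  0.167]
brown1 [ 0.4   -0.193  0.08 ]
brown2 [ 0.373 -0.431  0.08 ]
wrist cam in tool [ 0.078  0.    -0.093] [[0.0, -0.96, -0.28], [1.0, 0.0, -0.0], [0.0, -0.28, 0.96]] 66.79241691155403
```

```bash
cat >> h.py <<'E'
def plan(p,yaw):
    """shift (tool mm) and turn to tcp p, tool-down, tool-y heading yaw (deg)"""
    s=r.sense(); T=np.array(s["ee_rot"]); a=np.radians(yaw); y=np.array([np.cos(a),np.sin(a),0]); z=np.array([0,0,-1.]); G=np.c_[np.cross(y,z),y,z]
    print("shift",(1e3*T.T@(np.array(p)-s["tcp_pos"])).round(1),"turn",cv2.Rodrigues(T.T@G)[0].ravel().round(4))
E
python3 -c "
from h import *
plan([.55,.126,.30],170)"
```

```text
shift [-564.   609.8   -7.7] turn [ 1.2000e-03  7.0000e-04 -1.1446e+00]
```

```bash
python3 -m pendant '[[[-280,300,-8],[0,0,-0.6]],[[-280,300,-8],[0,0,-0.6]],[[-280,300,-8],[0,0,-0.6]],[[-280,300,-8],[0,0,-0.6]],[[-280,300,-8],[0,0,-0.6]],[[-280,300,-8],[0,0,-0.6]],[[-280,300,-8],[0,0,-0.6]],[[-280,300,-8],[0,0,-0.6]],[[-280,300,-8],[0,0,-0.6]],[[-280,300,-8],[0,0,-0.6]]]' 0
python3 -c "
from h import *
plan([.55,.126,.30],170)"
```

```text
time_s: 1.2
tcp_pos: [0.3529, -0.2436, 0.3004]
ee_rot: [[-0.656, -0.755, 0.0], [-0.755, 0.656, -0.0], [-0.0, -0.0, -1.0]]
wrist_force: [0.2, 0.1, 0.6]
gripper_width: 0.173
gripper_force: 0.0
shift [-408.4   93.5    0.5] turn [-4.000e-04  1.000e-04 -5.405e-01]
```

```bash
python3 -m pendant '[[[-408,93,0],[0,0,-0.54]],[[-408,93,0],[0,0,-0.54]],[[-408,93,0],[0,0,-0.54]],[[-408,93,0],[0,0,-0.54]],[[-408,93,0],[0,0,-0.54]],[[-408,93,0],[0,0,-0.54]],[[-408,93,0],[0,0,-0.54]],[[-408,93,0],[0,0,-0.54]],[[-408,93,0],[0,0,-0.54]],[[-408,93,0],[0,0,-0.54]]]'
python3 -c "
from h import *
state();c=cap('wrist','w1.png')"
```

```text
time_s: 2.2
tcp_pos: [0.5522, 0.1238, 0.2989]
ee_rot: [[-0.178, -0.984, -0.002], [-0.984, 0.178, -0.001], [0.001, 0.001, -1.0]]
wrist_force: [0.3, 0.1, -0.2]
gripper_width: 0.002
gripper_force: 0.0
t 2.2 tcp [0.5522 0.1238 0.2989] F [ 0.31  0.1  -0.16]
```

View pics/w1.png

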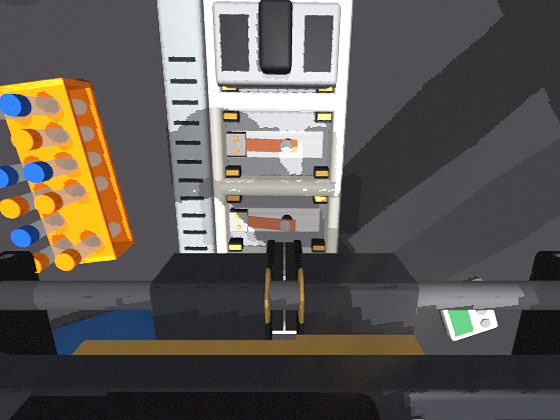

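In the wrist view the bay 3 button is at about (287,144) and the bay 2 button at about (287,222). Gold and black corner pads frame each bay, and the gripper hides bay 1. I'll measure the pads and buttons.

Run:
```python
from h import *
c=cap("wrist"); im=c["frame"]; hsv=cv2.cvtColor(im,cv2.COLOR_RGB2HSV)
m=((hsv[...,0]>15)&(hsv[...,0]<35)&(hsv[...,1]>140)&(hsv[...,2]>120)).astype(np.uint8); m[:80]=0;m[250:]=0;m[:,:215]=0;m[:,345:]=0
n,_,st,ce=cv2.connectedComponentsWithStats(m)
for i in range(1,n):
    if st[i,4]>8: print("gold",st[i].tolist(),ce[i].round(1),onz(c,*ce[i],.035).round(4))
for z in(.0385,.0435,.0485):
    a,b=onz(c,287,144,z),onz(c,286.5,222,z); print(z,a.round(4),b.round(4),np.linalg.norm(a-b).round(4),np.degrees(np.arctan2(*(b-a)[1::-1])).round(2))
# zoom crop
cr=cv2.resize(im[80:255,160:360],None,fx=3.4,fy=3.4,interpolation=cv2.INTER_CUBIC); cv2.imwrite("pics/w1z.png",cv2.cvtColor(cr,cv2.COLOR_RGB2BGR))
s=cap("side"); cr=cv2.resize(s["frame"][180:310,190:330],None,fx=4.5,fy=4.5,interpolation=cv2.INTER_CUBIC); cv2.imwrite("pics/s1z.png",cv2.cvtColor(cr,cv2.COLOR_RGB2BGR))
```

```text
gold [223, 115, 14, 6, 80] [229.6 117.4] [0.5959 0.0407 0.035 ]
gold [233, 137, 4, 5, 16] [234.6 139.2] [0.5957 0.0643 0.035 ]
gold [233, 150, 5, 5, 18] [235.2 152.1] [0.5982 0.0781 0.035 ]
gold [225, 171, 13, 6, 74] [231.2 173.5] [0.608  0.1009 0.035 ]
gold [315, 172, 13, 6, 74] [321.  174.4] [0.5079 0.1201 0.035 ]
gold [227, 197, 12, 5, 60] [232.5 199. ] [0.6132 0.1304 0.035 ]
gold [314, 198, 4, 5, 13] [315.1 200.3] [0.5191 0.1491 0.035 ]
gold [321, 198, 5, 5, 19] [323.3 200.5] [0.5097 0.151  0.035 ]
gold [236, 216, 4, 4, 13] [237.4 217.6] [0.6127 0.1536 0.035 ]
gold [236, 227, 4, 4, 12] [237.7 228.2] [0.6153 0.1668 0.035 ]
gold [229, 246, 12, 4, 15] [235.6 246.4] [0.6229 0.1892 0.035 ]
gold [312, 247, 12, 3, 36] [317.5 248. ] [0.5253 0.2091 0.035 ]
0.0385 [0.5398 0.0793 0.0385] [0.5563 0.1682 0.0385] 0.0904 79.5
0.0435 [0.5398 0.0789 0.0435] [0.556  0.1665 0.0435] 0.0891 79.5
0.0485 [0.5398 0.0784 0.0485] [0.5558 0.1648 0.0485] 0.0878 79.5
```

View pics/w1z.png

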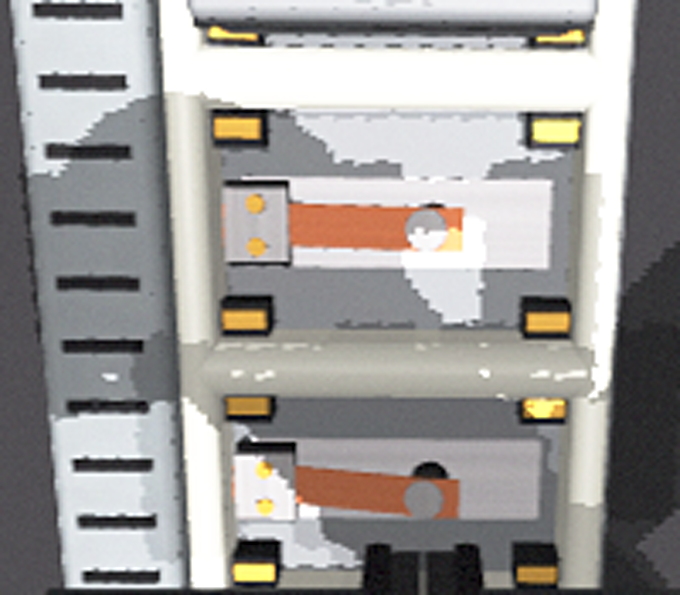

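Zoomed in, the bay 3 button is at (285.3,147.4) and the bay 2 button at (284.7,227.0) in full-frame pixels. All four bay 3 pads are clear.

Run:
```python
from h import *
c=cap("wrist")
for h in(0,.005,.01):
    a,b=onz(c,285.3,147.4,.0385+h),onz(c,284.7,227,.0385+h); d=(b-a)
    print(h,"tip3",a.round(4),"tip2",b.round(4),"dist",np.linalg.norm(d).round(4),"ydir",np.degrees(np.arctan2(d[1],d[0])).round(2))
    P=np.array([onz(c,*p,.03+h) for p in((230,117.4),(323.2,118.2),(231.2,173.5),(321,174.4))])
    print("  bay3 centre",P.mean(0).round(4),"x-ang",np.degrees(np.arctan2(*(P[0]+P[2]-P[1]-P[3])[1::-1])).round(2), np.linalg.norm(P[0]-P[1]).round(4),np.linalg.norm(P[0]-P[2]).round(4))
    print("  tip in dock from centre",(a-P.mean(0)).round(4))
    A,B=onz(c,232,173.5,.03+h),onz(c,232.5,199,.03+h)
print(state()["joints"])
plan([.5665,.2605,.16],169.5)
```

```text
0 tip3 [0.5418 0.0818 0.0385] tip2 [0.5591 0.1733 0.0385] dist 0.0932 ydir 79.28
  bay3 centre [0.5516 0.0799 0.03  ] x-ang -10.89 0.1024 0.0624
  tip in dock from centre [-0.0099  0.0018  0.0085]
0.005 tip3 [0.5417 0.0813 0.0435] tip2 [0.5588 0.1715 0.0435] dist 0.0918 ydir 79.28
  bay3 centre [0.5514 0.0794 0.035 ] x-ang -10.89 0.101 0.0615
  tip in dock from centre [-0.0097  0.0018  0.0085]
0.01 tip3 [0.5416 0.0807 0.0485] tip2 [0.5585 0.1697 0.0485] dist 0.0905 ydir 79.28
  bay3 centre [0.5512 0.079  0.04  ] x-ang -10.89 0.0996 0.0607
  tip in dock from centre [-0.0096  0.0018  0.0085]
t 2.4 tcp [0.5505 0.1214 0.3002] F [ 0.2  -0.85 -0.36]
[ 2.89068171e+01  1.57691124e+01 -7.58916089e+00 -1.84793419e-04
 -6.66862968e+01 -3.92834484e+01]
shift [-139.8    9.2  140.2] turn [ 0.0006 -0.0005  0.0022]
```

View pics/s1z.png

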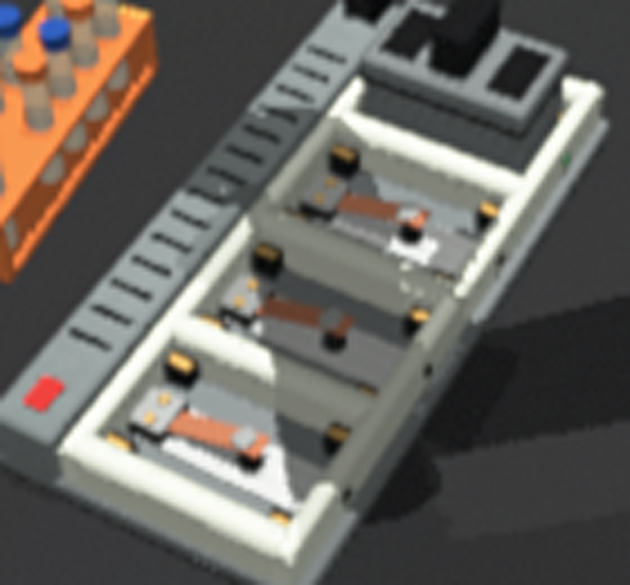

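Side view tips: bay 1 (244,277.1), bay 2 (264,251.3), bay 3 (281.6,227.8). I'll check these for height.

Run:
```python
from h import *
c=cap("side"); w=cap("wrist")
for u,v in((244,277.1),(264,251.3),(281.6,227.8)):
    print([onz(c,u,v,.0385+h)[:2].round(4).tolist() for h in(0,.005,.01)])
for a,b in(((264,251.3),(284.7,227)),((281.6,227.8),(285.3,147.4))):
    o1,d1=ray(c,*a);o2,d2=ray(w,*b); A=np.c_[d1,-d2]; k=np.linalg.lstsq(A,o2-o1,rcond=None)[0]; print((o1+d1*k[0]).round(4),(o2+d2*k[1]).round(4))
plan([.576,.262,.16],169.2)
```

```text
[[0.5743, 0.2626], [0.5727, 0.2658], [0.5712, 0.269]]
[[0.5541, 0.174], [0.5527, 0.1778], [0.5513, 0.1816]]
[[0.5352, 0.0845], [0.5339, 0.0888], [0.5326, 0.0931]]
[0.5545 0.173  0.0371] [0.5594 0.1739 0.0378]
[0.5362 0.0809 0.0344] [0.542  0.0824 0.0347]
shift [-142.6    0.2  140.6] turn [-0.0002  0.0001  0.0076]
```

```bash
python3 -m pendant '[[[-142,1,0],[0,0,0.008]],[[-142,1,0],[0,0,0.008]],[[-142,1,0],[0,0,0.008]],[[-142,1,140],[0,0,0.008]],[[-142,1,140],[0,0,0.008]],[[-142,1,140],[0,0,0.008]],[[-142,1,140],[0,0,0.008]],[[-142,1,140],[0,0,0.008]],[[-142,1,140],[0,0,0.008]]]'
python3 - <<'E'
from h import *
state(); w=cap("wrist","w2.png"); s=r.sense(); T=np.array(s["ee_rot"]); p=np.array(s["tcp_pos"])+.07*T[:,2]; print("tip",p.round(4),proj(w,p).round(1)); plan([.575,.2635,.12],169.2)
print("expected tip1 px",proj(w,[.575,.2635,.0385]).round(1))
E
```

```text
time_s: 3.4
tcp_pos: [0.5768, 0.2637, 0.1636]
ee_rot: [[-0.186, -0.983, 0.005], [-0.983, 0.186, 0.003], [-0.004, -0.005, -1.0]]
wrist_force: [0.1, -1.1, 0.9]
gripper_width: 0.006
gripper_force: 0.0
t 3.4 tcp [0.5768 0.2637 0.1636] F [ 0.13 -1.1   0.88]
tip [0.5771 0.264  0.0937] [284.5 256.7]
shift [ 0.8  1.8 43.7] turn [-0.0045  0.0043  0.0015]
expected tip1 px [287.4 222.2]
```

View pics/w2.png

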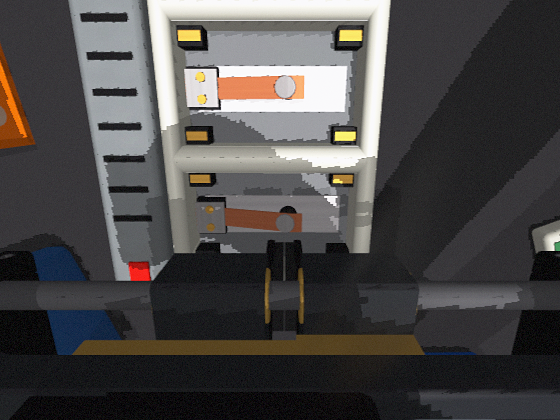

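Bay 1's tip is at (285,223), where I expected it, and the tool is lined up over it. I'm descending.

```bash
python3 -m pendant '[[[0,0,44],[0,0,0]],[[0,0,44],[0,0,0]],[[0,0,44],[0,0,0]],[[0,0,44],[0,0,0]]]' | egrep 'tcp|force'
for i in 1 2 3; do python3 -m pendant '[[[0,0,3],[0,0,0]],[[0,0,3],[0,0,0]],[[0,0,3],[0,0,0]]]' | egrep 'tcp|wrist'; done
```

```text
tcp_pos: [0.5764, 0.2639, 0.1189]
wrist_force: [-0.0, -0.1, 0.0]
gripper_force: 0.0
tcp_pos: [0.5753, 0.2633, 0.1139]
wrist_force: [0.1, 0.8, 0.5]
tcp_pos: [0.5754, 0.2635, 0.1105]
wrist_force: [-0.3, 0.9, 2.3]
tcp_pos: [0.5753, 0.2634, 0.1074]
wrist_force: [-1.3, 0.5, 3.9]
```

```bash
for i in 1 2; do python3 -m pendant '[[[0,0,2],[0,0,0]],[[0,0,2],[0,0,0]],[[0,0,2],[0,0,0]]]' | egrep 'tcp|wrist'; done
```

```text
tcp_pos: [0.5751, 0.2634, 0.1054]
wrist_force: [-2.1, 1.4, 4.8]
tcp_pos: [0.5751, 0.2633, 0.1035]
wrist_force: [-3.3, 1.3, 5.2]
```

```bash
for i in 1 2; do python3 -m pendant '[[[0,0,1],[0,0,0]],[[0,0,1],[0,0,0]],[[0,0,1],[0,0,0]]]' | egrep 'tcp|wrist'; done
```

```text
tcp_pos: [0.575, 0.2633, 0.1025]
wrist_force: [-3.8, 2.3, 5.2]
tcp_pos: [0.5749, 0.2634, 0.1016]
wrist_force: [-3.7, 1.9, 5.7]
```

```bash
for i in 1 2; do python3 -m pendant '[[[0,0,1],[0,0,0]],[[0,0,1],[0,0,0]],[[0,0,1],[0,0,0]]]' | egrep 'tcp|wrist'; done
```

```text
tcp_pos: [0.5748, 0.2634, 0.1007]
wrist_force: [-3.9, 1.5, 6.4]
tcp_pos: [0.5747, 0.2634, 0.1001]
wrist_force: [-4.0, 1.9, 7.4]
```

```bash
python3 -m pendant '[[[0,0,1],[0,0,0]],[[0,0,1],[0,0,0]],[[0,0,1],[0,0,0]]]' | egrep 'tcp|wrist'
```

```text
tcp_pos: [0.5747, 0.2634, 0.1]
wrist_force: [-6.9, 2.0, 12.9]
```

```bash
for i in 1 2; do python3 -m pendant '[[[0,0,0],[0,0,0]],[[0,0,0],[0,0,0]],[[0,0,0],[0,0,0]]]' | egrep 'tcp|wrist'; done; python3 -c "
from h import *
s=state();print(s['moment'])"
```

```text
tcp_pos: [0.5748, 0.2634, 0.1]
wrist_force: [-6.1, 1.8, 13.1]
tcp_pos: [0.5747, 0.2635, 0.1]
wrist_force: [-6.7, 2.8, 13.0]
t 7.45 tcp [0.5747 0.2635 0.1   ] F [-6.71  2.84 13.03]
[ 0.58419183  2.04296408 -0.00996948]
```

```bash
python3 -m pendant '[[[0,0,-32],[0,0,0]],[[0,0,-32],[0,0,0]],[[0,0,-32],[0,0,0]],[[0,0,-32],[0,0,0]]]' | egrep 'tcp|wrist'
python3 -m pendant '[[[92,0,0],[0,0,0]],[[92,0,0],[0,0,0]],[[92,0,0],[0,0,0]],[[92,0,0],[0,0,0]],[[92,0,0],[0,0,0]]]' | egrep 'tcp|wrist'
python3 -m pendant '[[[0,0,17],[0,0,0]],[[0,0,17],[0,0,0]],[[0,0,17],[0,0,0]],[[0,0,17],[0,0,0]]]' | egrep 'tcp|wrist'
for i in 1 2 3; do python3 -m pendant '[[[0,0,3],[0,0,0]],[[0,0,3],[0,0,0]],[[0,0,3],[0,0,0]]]' | egrep 'tcp|wrist'; done
```

```text
tcp_pos: [0.5746, 0.2624, 0.1289]
wrist_force: [-0.5, 0.8, -0.7]
tcp_pos: [0.5583, 0.1731, 0.1297]
wrist_force: [-0.0, -0.6, -0.2]
tcp_pos: [0.5584, 0.1734, 0.1135]
wrist_force: [-0.1, -0.2, 0.4]
tcp_pos: [0.5583, 0.173, 0.1106]
wrist_force: [0.5, 1.3, 1.4]
tcp_pos: [0.5582, 0.1729, 0.1073]
wrist_force: [-0.6, 0.9, 1.0]
tcp_pos: [0.558, 0.1729, 0.1042]
wrist_force: [-0.7, 1.5, 1.7]
```

```bash
python3 -m pendant '[[[0,0,3],[0,0,0]],[[0,0,3],[0,0,0]],[[0,0,3],[0,0,0]]]' | egrep 'tcp|wrist'; python3 -m pendant '[[[0,0,1],[0,0,0]],[[0,0,1],[0,0,0]],[[0,0,1],[0,0,0]]]' | egrep 'tcp|wrist'
```

```text
tcp_pos: [0.558, 0.1728, 0.1012]
wrist_force: [-1.3, 1.4, 2.3]
tcp_pos: [0.5579, 0.1728, 0.1002]
wrist_force: [-1.4, 0.5, 3.4]
```

```bash
python3 -m pendant '[[[0,0,1],[0,0,0]],[[0,0,1],[0,0,0]],[[0,0,1],[0,0,0]]]' | egrep 'tcp|wrist'
```

```text
tcp_pos: [0.558, 0.1728, 0.1001]
wrist_force: [-2.9, 1.2, 7.9]
```

```bash
python3 -m pendant '[[[0,0,0.5],[0,0,0]],[[0,0,0.5],[0,0,0]],[[0,0,0.5],[0,0,0]],[[0,0,0.5],[0,0,0]],[[0,0,0.5],[0,0,0]],[[0,0,0.5],[0,0,0]]]' | egrep 'tcp|wrist'
python3 -m pendant '[[[0,0,-32],[0,0,0]],[[0,0,-32],[0,0,0]],[[0,0,-32],[0,0,0]],[[0,0,-32],[0,0,0]]]' | egrep 'tcp|wrist'
python3 -m pendant '[[[92,0,0],[0,0,0]],[[92,0,0],[0,0,0]],[[92,0,0],[0,0,0]],[[92,0,0],[0,0,0]],[[92,0,0],[0,0,0]]]' | egrep 'tcp|wrist'
python3 -m pendant '[[[0,0,17],[0,0,0]],[[0,0,17],[0,0,0]],[[0,0,17],[0,0,0]],[[0,0,17],[0,0,0]]]' | egrep 'tcp|wrist'
for i in 1 2 3; do python3 -m pendant '[[[0,0,3],[0,0,0]],[[0,0,3],[0,0,0]],[[0,0,3],[0,0,0]]]' | egrep 'tcp|wrist'; done
```

```text
tcp_pos: [0.558, 0.1728, 0.1]
wrist_force: [-5.0, 1.0, 10.3]
tcp_pos: [0.5576, 0.1723, 0.1298]
wrist_force: [-0.2, 0.2, -0.1]
tcp_pos: [0.5413, 0.0828, 0.1303]
wrist_force: [0.5, 0.5, 0.1]
tcp_pos: [0.5414, 0.0831, 0.1141]
wrist_force: [-0.2, 0.7, 1.4]
tcp_pos: [0.5412, 0.0825, 0.111]
wrist_force: [-0.0, 0.0, 0.5]
tcp_pos: [0.5411, 0.0824, 0.1078]
wrist_force: [1.3, 0.4, 1.2]
tcp_pos: [0.5409, 0.0824, 0.1047]
wrist_force: [-1.1, 0.7, 1.5]
```

```bash
python3 -m pendant '[[[0,0,3],[0,0,0]],[[0,0,3],[0,0,0]],[[0,0,3],[0,0,0]]]' | egrep 'tcp|wrist'; python3 -m pendant '[[[0,0,1.5],[0,0,0]],[[0,0,1.5],[0,0,0]],[[0,0,1.5],[0,0,0]]]' | egrep 'tcp|wrist'
```

```text
tcp_pos: [0.5409, 0.0824, 0.1017]
wrist_force: [-0.5, 0.6, 1.9]
tcp_pos: [0.5409, 0.0824, 0.1002]
wrist_force: [-1.4, 1.4, 1.4]
```

```bash
python3 -m pendant '[[[0,0,1],[0,0,0]],[[0,0,1],[0,0,0]],[[0,0,1],[0,0,0]]]' | egrep 'tcp|wrist'
```

```text
tcp_pos: [0.5409, 0.0824, 0.1]
wrist_force: [-3.9, 0.1, 7.9]
```

```bash
python3 -m pendant '[[[0,0,0.4],[0,0,0]],[[0,0,0.4],[0,0,0]],[[0,0,0.4],[0,0,0]],[[0,0,0.4],[0,0,0]],[[0,0,0.4],[0,0,0]],[[0,0,0.4],[0,0,0]]]' | egrep 'tcp|wrist'
python3 -m pendant '[[[0,0,-180],[0,0,0]],[[0,0,-180],[0,0,0]],[[0,0,-180],[0,0,0]],[[0,0,-180],[0,0,0]],[[0,0,-180],[0,0,0]],[[0,0,-180],[0,0,0]]]' 1 | egrep 'time|tcp|wrist'
python3 -c "
from h import *
plan([.565,-.248,.28],156.7)"
```

```text
tcp_pos: [0.5409, 0.0824, 0.1]
wrist_force: [-5.0, 0.4, 9.8]
time_s: 15.45
tcp_pos: [0.5409, 0.0824, 0.279]
wrist_force: [-0.5, -0.4, -0.3]
shift [320.1 -85.3  -1.3] turn [-0.0007  0.0013  0.2192]
```

```bash
python3 -m pendant '[[[320,-85,0],[0,0,0.219]],[[320,-85,0],[0,0,0.219]],[[320,-85,0],[0,0,0.219]],[[320,-85,0],[0,0,0.219]],[[320,-85,0],[0,0,0.219]],[[320,-85,0],[0,0,0.219]],[[320,-85,0],[0,0,0.219]],[[320,-85,0],[0,0,0.219]],[[320,-85,0],[0,0,0.219]],[[320,-85,0],[0,0,0.219]]]' | egrep 'time|tcp|wrist'
python3 - <<'E'
from h import *
state(); c=cap("wrist","w3.png"); im=c["frame"]; hsv=cv2.cvtColor(im,cv2.COLOR_RGB2HSV)
y=((hsv[...,0]>20)&(hsv[...,0]<35)&(hsv[...,1]>150)&(hsv[...,2]>100)).astype(np.uint8); y[250:]=0
b=((hsv[...,0]>105)&(hsv[...,0]<130)&(hsv[...,1]>120)&(hsv[...,2]>30)).astype(np.uint8); b[250:]=0
for nm,m,z in(("y",y,.09),("b",b|y,.056)):
    n,l,st,ce=cv2.connectedComponentsWithStats(m)
    for i in range(1,n):
        if st[i,4]<150: continue
        q=cv2.minAreaRect(cv2.findNonZero((l==i).astype(np.uint8))); P=np.array([onz(c,*p,z)[:2] for p in cv2.boxPoints(q)])
        print(nm,st[i].tolist(),P.mean(0).round(4),[(np.linalg.norm(P[k+1]-P[k]).round(4),np.degrees(np.arctan2(*(P[k+1]-P[k])[::-1])).round(1)) for k in(0,1)])
E
```

```text
time_s: 16.45
tcp_pos: [0.5647, -0.247, 0.2775]
wrist_force: [-0.8, 1.2, 0.2]
t 16.45 tcp [ 0.5647 -0.247   0.2775] F [-0.78  1.16  0.24]
y [265, 64, 31, 62, 1829] [ 0.5315 -0.3319] [(np.float64(0.0244), np.float64(156.8)), (np.float64(0.048), np.float64(67.4))]
y [432, 159, 74, 52, 2352] [ 0.4056 -0.1957] [(np.float64(0.0569), np.float64(-172.5)), (np.float64(0.0371), np.float64(102.9))]
b [221, 60, 120, 74, 5891] [ 0.5316 -0.3314] [(np.float64(0.108), np.float64(156.8)), (np.float64(0.0648), np.float64(69.6))]
b [432, 159, 74, 52, 2353] [ 0.3901 -0.1809] [(np.float64(0.0639), np.float64(-173.1)), (np.float64(0.0418), np.float64(102.5))]
b [0, 196, 38, 54, 1169] [ 0.8327 -0.3253] [(np.float64(0.0377), np.float64(156.8)), (np.float64(0.0601), np.float64(54.4))]
```

View pics/w3.png

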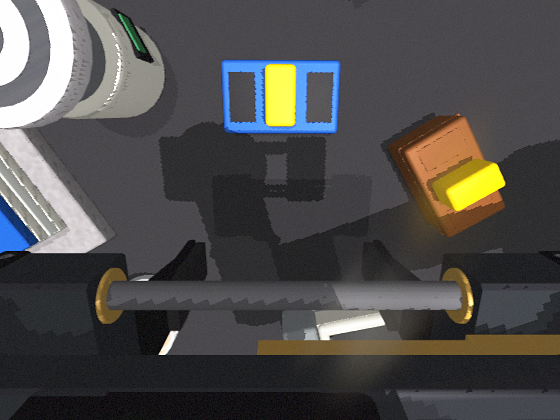

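The wrist view shows the blue battery at (280,96), aligned with the tool, with the sampler at upper left and a brown pack at right. The battery is at (0.5315,-0.3317) with yaw 156.8, and the measured sizes match.

```bash
python3 -c "
from h import *
plan([.5315,-.3317,.129],156.8)"
```

```text
shift [ 91.2  -3.  149. ] turn [ 0.0016 -0.0001  0.0002]
```

```bash
python3 -m pendant '[[[91,-3,0],[0,0,0]],[[91,-3,0],[0,0,0]],[[91,-3,0],[0,0,0]],[[91,-3,50],[0,0,0]],[[91,-3,85],[0,0,0]],[[91,-3,115],[0,0,0]],[[91,-3,135],[0,0,0]],[[91,-3,150],[0,0,0]],[[91,-3,150],[0,0,0]],[[91,-3,150],[0,0,0]]]' | egrep 'time|tcp|wrist'
```

```text
time_s: 17.5
tcp_pos: [0.5324, -0.3314, 0.129]
wrist_force: [-0.5, -0.1, -0.7]
```

```bash
python3 -m pendant '[[[0,0,0],[0,0,0]],[[0,0,0],[0,0,0]],[[0,0,0],[0,0,0]],[[0,0,0],[0,0,0]],[[0,0,0],[0,0,0]],[[0,0,0],[0,0,0]]]' 0.15; python3 -m pendant '[[[0,0,0],[0,0,0]],[[0,0,0],[0,0,0]],[[0,0,0],[0,0,0]],[[0,0,0],[0,0,0]]]' 0
```

```text
time_s: 18.1
tcp_pos: [0.5318, -0.3327, 0.1289]
ee_rot: [[-0.395, -0.919, 0.0], [-0.919, 0.395, -0.0], [-0.0, -0.0, -1.0]]
wrist_force: [0.4, -0.5, 0.0]
gripper_width: 0.54
gripper_force: 0.0
time_s: 18.5
tcp_pos: [0.5313, -0.3325, 0.1288]
ee_rot: [[-0.395, -0.919, -0.001], [-0.919, 0.395, 0.001], [0.0, 0.001, -1.0]]
wrist_force: [-0.8, 1.1, 1.4]
gripper_width: 0.296
gripper_force: 30.0
```

```bash
python3 -m pendant '[[[0,0,-40],[0,0,0]],[[0,0,-80],[0,0,0]],[[0,0,-120],[0,0,0]],[[0,0,-160],[0,0,0]],[[0,0,-190],[0,0,0]],[[0,0,-190],[0,0,0]],[[0,0,-190],[0,0,0]]]' | egrep 'time|tcp|wrist|grip'; python3 -c "
from h import *
plan([.587,.261,.29],169.2)"
```

```text
time_s: 19.2
tcp_pos: [0.5309, -0.3316, 0.3156]
wrist_force: [-1.0, 0.6, -10.2]
gripper_width: 0.294
gripper_force: 30.0
shift [-566.3  182.8   27.8] turn [ 0.0047  0.0028 -0.2184]
```

```bash
python3 -m pendant '[[[-30,10,0],[0,0,0]],[[-60,20,0],[0,0,0]],[[-100,33,0],[0,0,-0.03]],[[-140,46,0],[0,0,-0.06]],[[-180,58,0],[0,0,-0.09]],[[-220,71,0],[0,0,-0.12]],[[-260,84,0],[0,0,-0.15]],[[-300,97,0],[0,0,-0.18]],[[-340,110,0],[0,0,-0.2]],[[-380,123,0],[0,0,-0.218]]]' | egrep 'time|tcp|wrist|grip'; python3 -c "
from h import *
plan([.587,.261,.29],169.2)"
```

```text
time_s: 20.2
tcp_pos: [0.5671, 0.0666, 0.3141]
wrist_force: [0.9, 0.4, -8.8]
gripper_width: 0.303
gripper_force: 30.0
shift [-194.7   16.5   23.6] turn [ 0.0081 -0.0029  0.0006]
```

```bash
python3 -m pendant '[[[-40,3,0],[0,0,0]],[[-80,7,5],[0,0,0]],[[-120,10,10],[0,0,0]],[[-150,13,15],[0,0,0]],[[-175,15,20],[0,0,0]],[[-188,16,24],[0,0,0]],[[-188,16,24],[0,0,0]],[[-188,16,24],[0,0,0]],[[-188,16,24],[0,0,0]]]' | egrep 'time|tcp|wrist|grip'
python3 - <<'E'
from h import *
s=state(); print(np.round(s["ee_rot"],4)); plan([.587,.261,.23],169.2)
c=cap("wrist","w4.png"); im=c["frame"]; hsv=cv2.cvtColor(im,cv2.COLOR_RGB2HSV)
m=((hsv[...,0]>15)&(hsv[...,0]<35)&(hsv[...,1]>140)&(hsv[...,2]>100)).astype(np.uint8)
n,_,st,ce=cv2.connectedComponentsWithStats(m)
for i in range(1,n):
    if 25<st[i,4]<400: print("gold",st[i].tolist(),ce[i].round(1),onz(c,*ce[i],.033).round(4))
E
```

```text
time_s: 21.1
tcp_pos: [0.588, 0.2516, 0.2937]
wrist_force: [-0.5, 0.2, -7.6]
gripper_width: 0.294
gripper_force: 30.0
t 21.1 tcp [0.588  0.2516 0.2937] F [-0.47  0.19 -7.65]
[[-0.188  -0.9822 -0.0021]
 [-0.9822  0.188  -0.0015]
 [ 0.0019  0.0018 -1.    ]]
shift [-9.2  2.6 63.7] turn [ 0.0018 -0.0019 -0.0006]
gold [84, 0, 17, 53, 136] [91.8 25.5] [0.745  0.0581 0.033 ]
gold [229, 41, 15, 7, 53] [235.2  44.1] [0.6091 0.1011 0.033 ]
gold [330, 41, 15, 7, 41] [336.9  44.2] [0.5084 0.1204 0.033 ]
gold [99, 53, 5, 12, 27] [100.9  58.7] [0.7466 0.0886 0.033 ]
gold [231, 73, 14, 7, 38] [236.9  76. ] [0.6142 0.1306 0.033 ]
gold [106, 77, 18, 60, 127] [114.1 107.4] [0.7494 0.1363 0.033 ]
gold [0, 123, 18, 21, 313] [  7.7 133.2] [0.8716 0.1402 0.033 ]
gold [233, 135, 14, 6, 81] [239.7 137.4] [0.6254 0.1918 0.033 ]
gold [327, 135, 9, 6, 43] [330.4 137.2] [0.5284 0.2101 0.033 ]
gold [235, 162, 13, 6, 71] [241.1 164.7] [0.6307 0.2212 0.033 ]
gold [326, 162, 14, 6, 64] [331.4 164.4] [0.5317 0.2398 0.033 ]
gold [215, 271, 7, 52, 203] [217.8 297.6] [0.6976 0.3802 0.033 ]
gold [346, 273, 7, 28, 84] [349.6 287.7] [0.532  0.3975 0.033 ]
gold [347, 302, 7, 21, 79] [350.1 311.9] [0.536  0.4324 0.033 ]
```

View pics/w4.png

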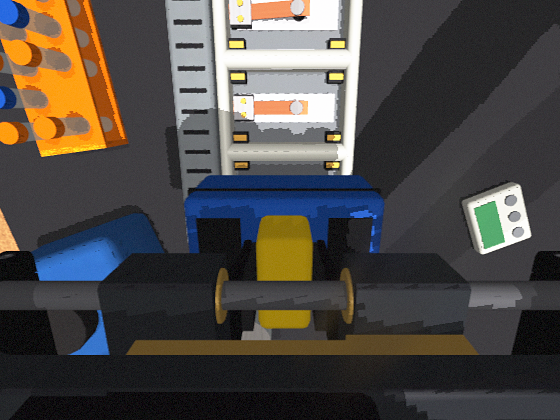

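The view shows the battery held squarely, with bay 1's near pads at (241,165) and (331,164). That puts the bay 1 centre at (0.587,0.261), as planned.

```bash
python3 -m pendant '[[[-5,1,20],[0,0,0]],[[-9,3,40],[0,0,0]],[[-9,3,60],[0,0,0]],[[-9,3,80],[0,0,0]],[[-9,3,90],[0,0,0]],[[-9,3,90],[0,0,0]],[[-9,3,90],[0,0,0]],[[-9,3,90],[0,0,0]]]' | egrep 'time|tcp|wrist|grip'
python3 -c "
from h import *
plan([.587,.261,.19],169.3)"
```

```text
time_s: 21.95
tcp_pos: [0.5879, 0.2624, 0.2067]
wrist_force: [0.0, 0.3, -8.4]
gripper_width: 0.301
gripper_force: 30.0
shift [ 1.6  0.7 16.6] turn [-0.0027  0.0022 -0.0012]
```

```bash
python3 -m pendant '[[[1,1,5],[0,0,-0.001]],[[1,1,10],[0,0,-0.001]],[[1,1,15],[0,0,-0.001]],[[1,1,15],[0,0,-0.001]],[[1,1,15],[0,0,-0.001]]]' | egrep 'time|tcp|wrist|grip'
python3 - <<'E'
from h import *
plan([.587,.261,.18],169.3)
c=cap("wrist"); im=c["frame"]; hsv=cv2.cvtColor(im,cv2.COLOR_RGB2HSV)
m=((hsv[...,0]>15)&(hsv[...,0]<35)&(hsv[...,1]>140)&(hsv[...,2]>100)).astype(np.uint8); m[260:]=0;m[:,:180]=0;m[:,400:]=0
n,_,st,ce=cv2.connectedComponentsWithStats(m)
for i in range(1,n):
    if 25<st[i,4]<500: print("gold",st[i].tolist(),onz(c,*ce[i],.033).round(4))
# battery front top edge corners in view
s=r.sense();T=np.array(s["ee_rot"]);p=np.array(s["tcp_pos"])
for d in((.033,-.055,.073),(.033,.055,.073)): print("exp top corner px",proj(c,p+T@np.array(d)).round(1))
cv2.imwrite("pics/w5.png",cv2.cvtColor(im,cv2.COLOR_RGB2BGR))
E
```

```text
time_s: 22.45
tcp_pos: [0.5859, 0.2613, 0.1895]
wrist_force: [0.0, 0.0, -8.6]
gripper_width: 0.297
gripper_force: 30.0
shift [ 0.1 -1.2  9.5] turn [ 0.0003 -0.0006 -0.0001]
gold [199, 0, 21, 3, 63] [0.6087 0.1034 0.033 ]
gold [348, 0, 21, 3, 60] [0.508  0.1224 0.033 ]
gold [202, 41, 21, 10, 202] [0.6138 0.1307 0.033 ]
gold [345, 41, 21, 10, 186] [0.5133 0.1495 0.033 ]
gold [217, 78, 8, 8, 46] [0.6133 0.1555 0.033 ]
gold [219, 98, 7, 8, 42] [0.6157 0.1689 0.033 ]
gold [208, 131, 19, 8, 151] [0.6252 0.1916 0.033 ]
gold [344, 131, 16, 9, 48] [0.5225 0.2111 0.033 ]
gold [210, 170, 18, 5, 90] [0.6311 0.22   0.033 ]
gold [339, 170, 18, 5, 89] [0.5306 0.239  0.033 ]
exp top corner px [182.  198.7]
exp top corner px [385.9 198.8]
```

View pics/w5.png

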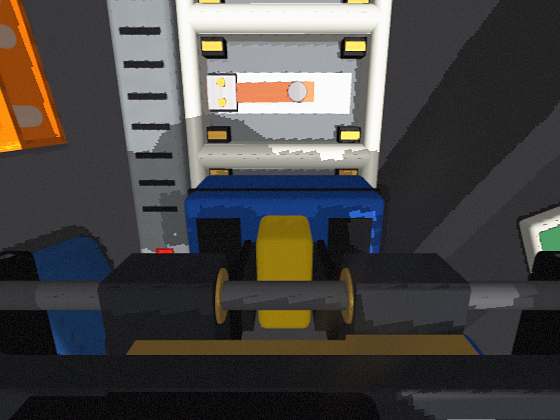

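The battery is centred over bay 1, and the bay 2 pads extrapolate to (0.5868,0.2609). Lowering it slowly.

```bash
python3 -m pendant '[[[0,-1,3],[0,0,0]],[[0,-1,6],[0,0,0]],[[0,-1,9],[0,0,0]],[[0,-1,12],[0,0,0]],[[0,-1,14],[0,0,0]],[[0,-1,14],[0,0,0]]]' | egrep 'time|tcp|wrist|grip'
python3 -m pendant '[[[0,0,2],[0,0,0]],[[0,0,4],[0,0,0]],[[0,0,4],[0,0,0]],[[0,0,4],[0,0,0]]]' | egrep 'tcp|wrist'
python3 -m pendant '[[[0,0,2],[0,0,0]],[[0,0,3],[0,0,0]],[[0,0,3],[0,0,0]],[[0,0,3],[0,0,0]]]' | egrep 'tcp|wrist'
```

```text
time_s: 23.1
tcp_pos: [0.5867, 0.261, 0.1753]
wrist_force: [-0.2, 0.4, -8.6]
gripper_width: 0.291
gripper_force: 30.0
tcp_pos: [0.5869, 0.2612, 0.1719]
wrist_force: [0.1, 0.5, -8.3]
tcp_pos: [0.5868, 0.2613, 0.1691]
wrist_force: [-0.7, 0.5, -6.2]
```

```bash
python3 -m pendant '[[[0,0,2],[0,0,0]],[[0,0,4],[0,0,0]],[[0,0,4],[0,0,0]],[[0,0,4],[0,0,0]]]' | egrep 'tcp|wrist'
for i in 1 2 ; do python3 -m pendant '[[[0,0,1],[0,0,0]],[[0,0,1],[0,0,0]],[[0,0,1],[0,0,0]]]' | egrep 'tcp|wrist'; done
```

```text
tcp_pos: [0.5868, 0.2613, 0.165]
wrist_force: [-2.1, 1.4, -4.2]
tcp_pos: [0.5868, 0.2612, 0.164]
wrist_force: [-2.5, 1.4, -4.7]
tcp_pos: [0.5868, 0.2612, 0.1629]
wrist_force: [-3.0, 0.7, -5.1]
```

```bash
for i in 1 2 ; do python3 -m pendant '[[[0,0,0.7],[0,0,0]],[[0,0,0.7],[0,0,0]],[[0,0,0.7],[0,0,0]]]' | egrep 'tcp|wrist'; done
```

```text
tcp_pos: [0.5869, 0.2612, 0.1626]
wrist_force: [-3.5, 0.8, -1.2]
tcp_pos: [0.5869, 0.2612, 0.1625]
wrist_force: [-5.2, 0.1, 2.2]
```

The battery has reached the pads: z stopped and the force reversed. Releasing.

```bash
python3 -m pendant '[[[0,0,0],[0,0,0]],[[0,0,0],[0,0,0]],[[0,0,0],[0,0,0]],[[0,0,0],[0,0,0]],[[0,0,0],[0,0,0]]]' 0.7 | egrep 'tcp|wrist|grip'
python3 -m pendant '[[[0,0,-20],[0,0,0]],[[0,0,-50],[0,0,0]],[[0,0,-90],[0,0,0]],[[0,0,-130],[0,0,0]],[[80,0,-130],[0,0,0]],[[80,0,-130],[0,0,0]],[[80,0,-130],[0,0,0]]]' | egrep 'time|tcp|wrist|grip'
python3 -m pendant '[[[-50,0,0],[0,0,0]],[[-100,0,0],[0,0,0]],[[-150,0,0],[0,0,0]],[[-190,0,0],[0,0,0]],[[-190,0,0],[0,0,0]],[[-190,0,0],[0,0,0]]]' | egrep 'time|tcp'
python3 - <<'E'
from h import *
c=cap("wrist","w6.png"); im=c["frame"]; hsv=cv2.cvtColor(im,cv2.COLOR_RGB2HSV)
y=((hsv[...,0]>20)&(hsv[...,0]<35)&(hsv[...,1]>150)&(hsv[...,2]>100)).astype(np.uint8); y[250:]=0
b=((hsv[...,0]>105)&(hsv[...,0]<130)&(hsv[...,1]>120)&(hsv[...,2]>30)).astype(np.uint8); b[250:]=0
for nm,m,z in(("y",y,.123),("b",b|y,.089)):
    n,l,st,ce=cv2.connectedComponentsWithStats(m)
    for i in range(1,n):
        if st[i,4]<400: continue
        q=cv2.minAreaRect(cv2.findNonZero((l==i).astype(np.uint8))); P=np.array([onz(c,*p,z)[:2] for p in cv2.boxPoints(q)])
        print(nm,st[i].tolist(),P.mean(0).round(4),[(np.linalg.norm(P[k+1]-P[k]).round(4),np.degrees(np.arctan2(*(P[k+1]-P[k])[::-1])).round(1)) for k in(0,1)])
E
```

```text
tcp_pos: [0.5873, 0.2612, 0.1616]
wrist_force: [-0.3, 0.3, 0.0]
gripper_width: 0.647
gripper_force: 0.0
time_s: 26.7
tcp_pos: [0.5713, 0.1796, 0.2925]
wrist_force: [0.5, -0.2, 0.6]
gripper_width: 0.697
gripper_force: 0.0
time_s: 27.3
tcp_pos: [0.6071, 0.3706, 0.2901]
y [267, 26, 34, 72, 2329] [0.5866 0.2588] [(np.float64(0.0241), np.float64(169.4)), (np.float64(0.0491), np.float64(80.2))]
b [219, 26, 130, 83, 7095] [0.5866 0.2587] [(np.float64(0.1066), np.float64(169.4)), (np.float64(0.0648), np.float64(82.6))]
b [0, 110, 171, 140, 14800] [0.7894 0.3232] [(np.float64(0.1376), np.float64(-114.7)), (np.float64(0.1504), np.float64(169.4))]
b [368, 207, 67, 43, 964] [0.4998 0.423 ] [(np.float64(0.0636), np.float64(169.4)), (np.float64(0.0443), np.float64(87.0))]
```

View pics/w6.png

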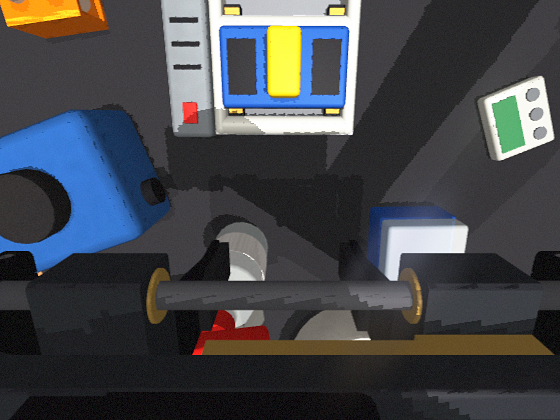

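The battery sits square in bay 1 at (284,66), between the walls and aligned at 169.4°. The gripper is clear: its tips are at about 0.22 m and the spray bottle is 0.201 m high.

```bash
python3 -c "
from h import *
state(); print(r.finish_job())"
```

```text
t 27.35 tcp [0.6072 0.3695 0.2908] F [ 0.31 -0.46  0.41]
the job is handed in; nothing more can be done
None
```

I pressed all three fingers to their stops in order, and the one farthest from the charging pack was stiffest (about 6.5 N at its stop, against 2–3 N for the others), so the blue battery now sits released, level and fully down in that bay; the job was handed in at 27 s and no verdict came back.

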